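# Fill the two empty cells of the canister crate

### The arm

A 7-joint arm with a two-finger parallel gripper is mounted at the origin on the work surface. World frame = base frame: x ahead of the robot, y to its left, z up, the work surface at z = 0. Lengths are in m, angles in rad, forces in N, time in s.
With the tool pointing down it reaches from about 0.425 to 0.875 m from the base axis. Payload 4.7 kg.
Tool frame: the origin (TCP) lies midway between the tips of the shut fingers; the grasp point (between the pads) lies 19 mm behind it (ctrl.grip_point_offset is the distance from the TCP to the grasp point, in m); z points along the fingers, y is the line along which they close (so a half turn about z gives the same grasp; the last joint's range is limited). The gripper opens to 87 mm and grips with 3 to 60 N. Pads are 19 mm wide; open, the fingers measure 117 mm over their backs; the gripper's body (75 mm by 190 mm) begins 51 mm behind the grasp point.
Start: joints at [1.355, 0.321, -0.07, 1.45, 0.023, 1.371, -0.057], TCP at [0.148, -0.633, 0.223] pointing down, gripper open.
Joint ranges: [-2.86, 2.86], [-0.3, 2.09], [-1.38, 1.24], [0.06, 2.45], [-1.56, 4.7], [0.09, 2.05], [-2.69, 2.69]. Speed limits (rad/s): [2.57, 2.57, 3.14, 3.14, 3.14, 3.14, 3.14].

### API

Orientations are given as a rotation vector (axis times angle).
In Python, from bench import ctrl gives the robot as it stands.
- The arm moves only by the tool move_arm, never from a script. Its argument "increments" is text: rows parted by semicolons, each of 7 numbers parted by spaces: the shift along the world's x, y, z in mm, then the turn, a rotation vector about the world's x, y, z in degrees, then the closure in counts, from 0 (fully open) to 255 (shut). A call has exactly 8 rows; each row shifts and turns the commanded pose from where the row before left it; what a row does not reach is not made up. A row lasts 1/12 s, in which the tool goes at most 41.7 mm and 7.16 degrees, less where a joint would pass 70% of its speed; a pose out of reach is approached as far as the arm can. A call with a gripper value outside its range is refused whole. The fingers move at their own pace and stop on an object; "grip_force" is the grip in N (left out, the last holds). Time passes only in rows, so rows that do not move let the fingers close, or fill a call up. It gives the time, the measured TCP pose, the force, the opening and the grip force at its end, in the units of the state.
- ctrl.get_state(): the state, without advancing time (a new reading comes with each control period).
- ctrl.get_image(name): name is "scene" or "top" or "wrist"; returns a dict with "frame" (420x560x3 uint8, red, green, blue), "depth" (420x560 float32, m along the optical axis (not along the pixel's ray), 0 where there is no reading), "fx", "fy", "cx", "cy" (pixels), "position" and "orientation" of the camera in the world. Camera axes: x right, y down, z forward; pixel columns grow to the right and rows downward; lengths in m; the calibration is good to about 2 mm. The wrist camera is an equidistant fisheye: a pixel r from the principal point sees the ray r / f radians off the axis. A picture is of the moment at which its call begins.
- ctrl.close_job(): hands the job in; it is judged then, once.
Trained networks look in a picture, given as the dict that the camera call returned (one of the last four; its "shot" number tells which), for a name from the list of things; names that differ only in an ending like _2 or _b are one class to them, and where a whole thing is asked for, a point or a joint stands for the part that bears it (a point fixed in the world has none). Each returns a list of dicts, best first, with "score" (0 to 1); they miss things now and then, are a little off and sometimes report something else, mostly with a low value. They report only what shows in the picture. A call takes as long as a camera call. They do not tell look-alikes from the thing itself.
- ctrl.find_in(target, picture): "centre" ([x, y, z] in m, in world coordinates, good to about 4 mm: the middle of the surface that is visible of it).
- ctrl.silhouettes(target, picture): "region" (420x560 bool, what is visible of it).
The state is a dict: "time": time; "joint_positions": joint angles; "qd": joint speeds; "joint_torque": joint torques, N m; "position": TCP position; "tool_rot": TCP orientation; "ft_force": force on the tool from outside, world axes, zero at the start; "torque": the same for the moment, N m; "grip_width": opening from 0.0 (shut) to 1.0 (fully open); "grip_force": force on a finger pad.
Only numpy, scipy, OpenCV 4.12 (cv2) and the standard library are available. Lean on these libraries where they do the work, as an engineer would, in place of code of your own. Each camera call takes 0.05 s, during which the arm holds its last target. There are 200 camera calls.

### The job

The small covered wooden crate on the workshop bench has three round openings, and one of them already holds a canister. Find the two canisters on the bench that are the same shape and size as the one in the crate, and set them upright into the two empty cells, one in each, right down on the cell floor. Set them down gently rather than dropping them, leave the canister that is already in the crate in its cell, and let go.

Things in the scene. Friction and masses are not known exactly. Their poses are not given: they have to be found in the camera images.
- crate: Fixed wooden crate, 268 mm (x) by 96 mm (y), 55 mm high with its fixed 10 mm plywood cover, which has three round 66 mm holes at x = -86, 0, +86 mm, y = 0, each over a 76 mm square cell; cell floors 10 mm above the bench, a 1 mm cork disc (look only) in each empty cell. Origin: centre of its underside, on the bench; x along the row, z up. A seated canister stands 50 mm above the cover.
- canister_in_crate: The canister already standing in one of the three cells, any of them, roughly centred: plain aluminium cylinder, 50 mm diameter, 95 mm tall, its top 22 mm a black lid of the same diameter, about 0.2 kg. Origin: centre of its underside; z up along its axis.
- canister_a: One of the two canisters to put in, upright on the bench at the robot's right, among a wider tin (72 mm diameter, 60 tall) and a slim bottle (40 mm, 135 tall) of like materials: plain aluminium cylinder, 50 mm diameter, 95 mm tall, its top 22 mm a black lid of the same diameter, about 0.2 kg. Origin: centre of its underside; z up along its axis.
- canister_b: The other canister to put in, alike: plain aluminium cylinder, 50 mm diameter, 95 mm tall, its top 22 mm a black lid of the same diameter, about 0.2 kg. Origin: centre of its underside; z up along its axis.
There are look-alikes about, which are no part of the job. Leave any purple or yellow look-alike of the canister_a alone.

How it is judged:
At the end, for the whole second after the job is handed in: All three canisters stand in the crate, one per cell: each within 18 mm of the crate's centre line and 105 mm of its middle lengthwise, its underside no more than 6 mm above the cell floor, tilted less than about 10 degrees, and at rest (x of canister_a in the frame of crate between -0.105 and 0.105 m and y of canister_a in the frame of crate between -0.018 and 0.018 m and z of canister_a in the frame of crate between 0 and 0.016 m and angle between each of canister_a, canister_b, canister_in_crate's own z axis and vertical below 0.17 rad and linear speed of each of canister_a, canister_b, canister_in_crate below 0.03 m/s and x of canister_b in the frame of crate between -0.105 and 0.105 m and y of canister_b in the frame of crate between -0.018 and 0.018 m and z of canister_b in the frame of crate between 0 and 0.016 m and x of canister_in_crate in the frame of crate between -0.105 and 0.105 m and y of canister_in_crate in the frame of crate between -0.018 and 0.018 m and z of canister_in_crate in the frame of crate between 0 and 0.016 m); the robot touches nothing.
It fails at once if canister_a dropped: moving faster than 0.5 m/s while its foot is inside a cell (x of canister_a in the frame of crate between -0.13 and 0.13 m and y of canister_a in the frame of crate between -0.045 and 0.045 m and z of canister_a in the frame of crate between 0 and 0.05 m and linear speed of canister_a above 0.5 m/s).
It fails at once if canister_b dropped: moving faster than 0.5 m/s while its foot is inside a cell (x of canister_b in the frame of crate between -0.13 and 0.13 m and y of canister_b in the frame of crate between -0.045 and 0.045 m and z of canister_b in the frame of crate between 0 and 0.05 m and linear speed of canister_b above 0.5 m/s).
It fails at once if the canister already in the crate lifted out of its cell (z of canister_in_crate in the frame of crate above 0.045 m).
It also fails if it takes over 54 s, if anything falls off the work surface, if the arm or the gripper's body presses on something with over 40 N, if the wrist force passes 120 N, or if a joint passes its speed limit or range.

## Working session

There is one attempt and no reset: what is moved stays moved. The work goes in short steps, Python scripts to look and compute and a tool call to move; the robot and the scene stay as the last step left them, time stands still between calls to the robot, and variables do not carry over. Pictures are saved under pics/ and viewed, at most 10 in all, crops included, and the job is handed in when it is done.

Besides the shell and the picture viewer there is one more tool, called after ">>>" in YAML: its name, and indented under it one key for each argument. move_arm: Moves the arm, as the interface text tells. Its arguments: {"type":"object","properties":{"increments":{"type":"string"},"grip_force":{"type":"number"}},"required":["increments"]}

```bash
mkdir -p pics; cat > h.py <<'E'
import numpy as np, cv2
from bench import ctrl
from scipy.spatial.transform import Rotation as R
def rot(o):
    o=np.array(o,float)
    return o if o.shape==(3,3) else (R.from_rotvec(o).as_matrix() if o.size==3 else R.from_quat(o).as_matrix())
def cloud(p):
    d=p["depth"]; v,u=np.indices(d.shape)
    P=np.stack([(u-p["cx"])/p["fx"]*d,(v-p["cy"])/p["fy"]*d,d],-1)
    return P@rot(p["orientation"]).T+np.array(p["position"])
def save(p,n): cv2.imwrite(f"pics/{n}.png",p["frame"][:,:,::-1])
E
python3 - <<'E'
from h import *
s=ctrl.get_state(); print({k:np.round(v,3) for k,v in s.items()})
ims=[]
for n in ["top","scene"]:
    p=ctrl.get_image(n); save(p,n); print(n,p["position"],p["orientation"],p["fx"])
    for t in ["canister_a","crate"]:
        for r in ctrl.find_in(t,p): print(t,np.round(r["centre"],3),round(r["score"],2))
    C=cloud(p)
    if n=="top": np.save("c.npy",C)
E
```

```text
{'time': np.float64(0.0), 'joint_positions': array([ 1.355,  0.322, -0.07 ,  1.452,  0.023,  1.371, -0.057]), 'qd': array([-0.   , -0.001, -0.   , -0.002, -0.001,  0.001, -0.   ]), 'joint_torque': array([ 1.0000e-03, -4.9129e+01, -4.0400e-01, -3.1253e+01, -6.4000e-02,
        4.4000e-02,  0.0000e+00]), 'position': array([ 0.148, -0.632,  0.221]), 'tool_rot': array([-3.119, -0.36 ,  0.   ]), 'ft_force': array([-0.198,  0.023,  0.303]), 'torque': array([ 0.027,  0.054, -0.005]), 'grip_force': np.float64(0.0), 'grip_width': np.float64(1.002)}
top [ 0.35978313 -0.04360646  1.00402215] [-2.12389118  2.14420994 -0.19183977] 467.35415270864837
canister_a [ 0.395 -0.186  0.093] 0.98
canister_a [ 0.46  -0.103  0.098] 0.82
canister_a [ 0.48  -0.005  0.093] 0.78
canister_a [ 0.371 -0.098  0.094] 0.77
canister_a [ 0.472 -0.265  0.091] 0.71
crate [0.552 0.163 0.052] 0.98
scene [ 1.06960668 -0.25633729  0.50755836] [-1.88805329 -1.29303576  0.62335874] 450.6886348827016
canister_a [ 0.498 -0.004  0.074] 0.86
canister_a [ 0.415 -0.192  0.062] 0.79
canister_a [ 0.499 -0.269  0.066] 0.74
canister_a [ 0.385 -0.101  0.085] 0.6
canister_a [ 0.484 -0.112  0.06 ] 0.58
crate [0.609 0.156 0.042] 0.83
crate [ 0.5   -0.271  0.066] 0.29
```

View pics/top.png

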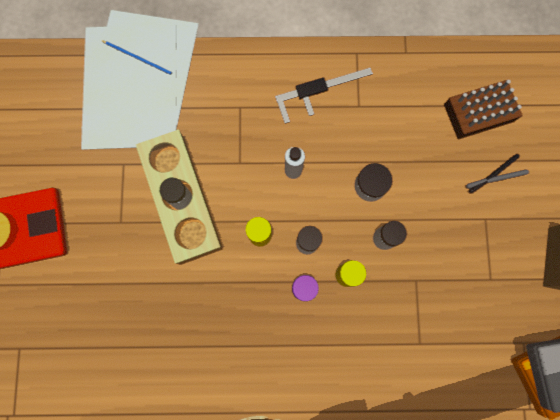

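View pics/scene.png

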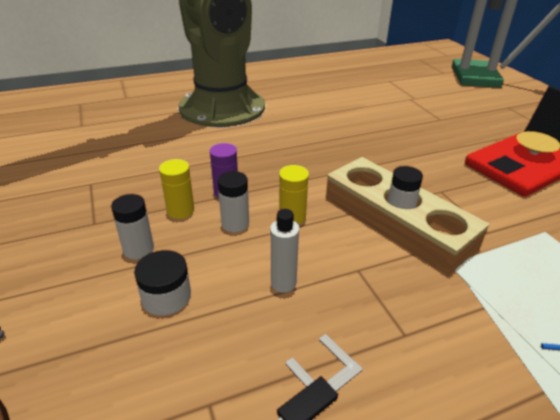

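Top view: the black-lidded aluminium canisters are at about (309,239) and (391,235). The crate is at (178,197), with its canister in the middle cell (173,190) and empty holes at (165,157) and (191,234). Yellow and purple look-alikes are at (258,230), (352,273) and (305,288).

```bash
python3 - <<'E'
from h import *
C=np.load("c.npy")
Z=C[...,2]
f=(Z>.02)&(Z<.3)
n,l,st,ce=cv2.connectedComponentsWithStats(f.astype(np.uint8))
for i in range(1,n):
    if st[i,4]<150: continue
    m=l==i; zt=np.percentile(Z[m],95)
    t=m&(Z>zt-.006); (c,r)=cv2.minEnclosingCircle(C[t][:,:2].astype(np.float32))
    print(np.round(ce[i]),st[i,4],"top",round(zt,3),np.round(c,4),"r",round(r,4))
m=(Z>.047)&(Z<.062)&(np.hypot(C[...,0]-.55,C[...,1]-.16)<.17)
n,l,st,ce=cv2.connectedComponentsWithStats(m.astype(np.uint8)); k=1+st[1:,4].argmax()
rc=cv2.minAreaRect(C[l==k][:,:2].astype(np.float32)); print(rc, np.median(Z[l==k]))
c=np.array(rc[0]); b=cv2.boxPoints(rc); e=[b[1]-b[0],b[2]-b[1]]; e=max(e,key=np.linalg.norm); e/=np.linalg.norm(e)
print("axis",e,np.degrees(np.arctan2(e[1],e[0])),c+.086*e,c-.086*e)
T=rot(ctrl.get_state()["tool_rot"]);print(T)
E
```

```text
[485. 108.] 2688 top 0.067 [ 0.7593 -0.5014] r 0.0627
[178. 196.] 4547 top 0.102 [0.5639 0.1654] r 0.0252
[294. 161.] 493 top 0.133 [ 0.6285 -0.0791] r 0.0121
[374. 181.] 1040 top 0.06 [ 0.5915 -0.2476] r 0.0364
[ 29. 227.] 4088 top 0.05 [0.4938 0.526 ] r 0.0341
[259. 231.] 580 top 0.095 [ 0.4844 -0.005 ] r 0.0249
[391. 235.] 681 top 0.095 [ 0.4745 -0.2726] r 0.0247
[555. 259.] 548 top 0.053 [ 0.4201 -0.6155] r 0.0529
[309. 239.] 568 top 0.095 [ 0.466  -0.1066] r 0.0249
[351. 274.] 615 top 0.095 [ 0.3967 -0.1891] r 0.0251
[305. 288.] 540 top 0.095 [ 0.3691 -0.0956] r 0.0247
[543. 375.] 2429 top 0.102 [ 0.2003 -0.5598] r 0.0625
((0.5644447803497314, 0.16580966114997864), (0.2698598802089691, 0.09661300480365753), 19.8952693939209) 0.05193869124925665
axis [0.94031626 0.34030196] 19.895273 [0.64531198 0.19507563] [0.48357758 0.13654369]
[[ 9.73709718e-01  2.27792294e-01 -2.37520212e-04]
 [ 2.27792394e-01 -9.73709558e-01  5.67110746e-04]
 [-1.02092243e-04 -6.06306542e-04 -9.99999811e-01]]
```

>>> move_arm:
  increments: "23 26 0 0 0 1 0;23 26 0 0 0 1 0;23 26 0 0 0 1 0;23 26 0 0 0 1 0;23 26 0 0 0 1 0;23 26 0 0 0 1 0;23 26 0 0 0 1 0;23 26 0 0 0 0 0"
  grip_force: 20

```text
time: 0.97
position: [0.3329, -0.4235, 0.2227]
tool_rot: [3.092, 0.551, -0.0]
ft_force: [0.8, -0.8, -0.4]
grip_width: 0.998
grip_force: 0.0
```

>>> move_arm:
  increments: "23 25 -5 0 0 0 0;23 25 -5 0 0 0 0;23 25 -5 0 0 0 0;23 25 -5 0 0 0 0;23 25 -5 0 0 0 0;20 20 -5 0 0 0 0;7 7 0 0 0 0 0;0 0 0 0 0 0 0"

```text
time: 1.63
position: [0.4759, -0.2698, 0.1925]
tool_rot: [-3.09, -0.559, -0.001]
ft_force: [-0.4, 0.0, 0.0]
grip_width: 1.0
grip_force: 0.0
```

```bash
python3 - <<'E'
from h import *
s=ctrl.get_state(); print(s["time"],np.round(s["position"],4),np.round(rot(s["tool_rot"])[:,1],3))
p=ctrl.get_image("wrist"); save(p,"w1"); print(p["position"],p["fx"],p["cx"],p["cy"])
for r in ctrl.find_in("canister_a",p): print(np.round(r["centre"],3),round(r["score"],2))
E
```

```text
1.6333 [ 0.4759 -0.2698  0.1925] [ 0.35  -0.937 -0.001]
[ 0.53768846 -0.2469503   0.35407149] 325.19226210127806 278.1700071368464 212.98373673002467
[ 0.39  -0.102  0.042] 0.91
[ 0.482 -0.267  0.095] 0.89
[ 0.489 -0.021  0.08 ] 0.74
[ 0.417 -0.19   0.067] 0.72
[ 0.474 -0.115  0.093] 0.66
```

View pics/w1.png

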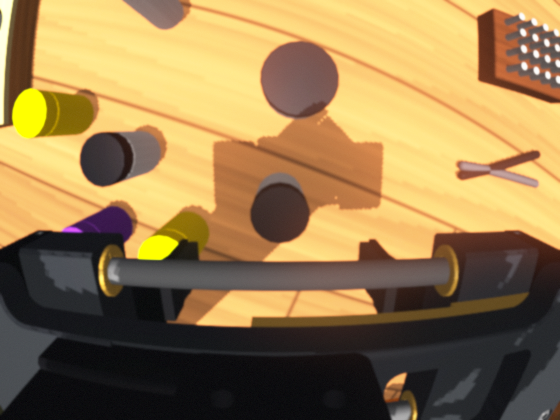

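The canister is at (280,210), between the fingers' plane, with clear space for both fingers. I'll measure its lid using the fisheye model.

```bash
cat >> h.py <<'E'
def fcloud(p):
    d=p["depth"]; v,u=np.indices(d.shape)
    x=(u-p["cx"])/p["fx"]; y=(v-p["cy"])/p["fy"]; t=np.hypot(x,y)+1e-9; k=np.tan(t)/t
    P=np.stack([x*k*d,y*k*d,d],-1)
    return P@rot(p["orientation"]).T+np.array(p["position"])
def lid(C,xy,z,tol=.006,rad=.04):
    m=(abs(C[...,2]-z)<tol)&(np.hypot(C[...,0]-xy[0],C[...,1]-xy[1])<rad)
    c,r=cv2.minEnclosingCircle(C[m][:,:2].astype(np.float32)); return np.round(c,4),round(r,4),m.sum(),round(float(np.median(C[m][:,2])),4)
E
python3 - <<'E'
from h import *
p=ctrl.get_image("wrist");C=fcloud(p)
print(lid(C,(.475,-.272),.095),lid(C,(.466,-.107),.095))
E
```

```text
(array([ 0.4765, -0.2704]), 0.0248, np.int64(2702), 0.0943) (array([ 0.4681, -0.1043]), 0.0255, np.int64(2036), 0.0944)
```

>>> move_arm:
  increments: "0.5 -0.5 -28 0 0 0 0;0 0 -28 0 0 0 0;0 0 -28 0 0 0 0;0 0 -24 0 0 0 0;0 0 -16 0 0 0 0;0 0 -8 0 0 0 0;0 0 0 0 0 0 0;0 0 0 0 0 0 100"

```text
time: 2.45
position: [0.4742, -0.2748, 0.0611]
tool_rot: [3.093, 0.547, 0.0]
ft_force: [-0.1, 0.3, 0.3]
grip_width: 0.974
grip_force: 0.0
```

>>> move_arm:
  increments: "0 0 0 0 0 0 255;0 0 0 0 0 0 255;0 0 0 0 0 0 255;0 0 0 0 0 0 255;0 0 0 0 0 0 255;0 0 0 0 0 0 255;0 0 0 0 0 0 255;0 0 0 0 0 0 255"

```text
time: 3.12
position: [0.4747, -0.2731, 0.0608]
tool_rot: [-3.093, -0.55, -0.0]
ft_force: [-0.6, 1.4, 3.5]
grip_width: 0.567
grip_force: 19.9
```

>>> move_arm:
  increments: "0 0 8 0 0 0 255;0 0 16 0 0 0 255;0 0 26 0 0 0 255;0 0 30 0 0 0 255;0 0 30 0 0 0 255;4 10 26 0 0 0 255;8 20 16 0 0 0 255;10 28 8 0 0 0 255"

```text
time: 3.78
position: [0.4969, -0.2183, 0.2236]
tool_rot: [3.09, 0.541, 0.004]
ft_force: [1.3, -0.3, -2.5]
grip_width: 0.565
grip_force: 19.9
```

>>> move_arm:
  increments: "12 32 0 0 0 0 255;12 32 0 0 0 0 255;12 32 0 0 0 0 255;12 32 0 0 0 0 255;12 32 0 0 0 0 255;12 32 0 0 0 0 255;12 32 0 0 0 0 255;12 32 0 0 0 0 255"

```text
time: 4.45
position: [0.5926, 0.0417, 0.2205]
tool_rot: [3.093, 0.549, -0.001]
ft_force: [0.7, -0.4, -2.3]
grip_width: 0.57
grip_force: 19.9
```

>>> move_arm:
  increments: "12 32 0 0 0 0 255;12 32 0 0 0 0 255;10 30 0 0 0 0 255;9 26 0 0 0 0 255;6 20 0 0 0 0 255;3 12 0 0 0 0 255;0 0 0 0 0 0 255;0 0 0 0 0 0 255"

```text
time: 5.12
position: [0.6442, 0.1922, 0.2202]
tool_rot: [3.092, 0.551, -0.002]
ft_force: [-0.7, -0.2, -3.3]
grip_width: 0.569
grip_force: 19.9
```

```bash
python3 - <<'E'
from h import *
s=ctrl.get_state(); print(s["time"],np.round(s["position"],4),np.round(rot(s["tool_rot"])[:,1],3),s["grip_width"])
p=ctrl.get_image("wrist"); save(p,"w2"); C=fcloud(p); np.save("w2.npy",C)
print(lid(C,(.564,.1655),.104))
print(lid(C,(.645,.195),.0105,.005,.05))
E
```

```text
5.1167 [0.6442 0.1922 0.2202] [ 0.345 -0.938  0.001] 0.5693787186854581
(array([0., 0.]), 0.0, np.int64(0), nan)
(array([0.6409, 0.1956]), 0.0364, np.int64(1663), 0.0103)
  return _methods._mean(a, axis=axis, dtype=dtype,
  ret = ret.dtype.type(ret / rcount)
```

View pics/w2.png

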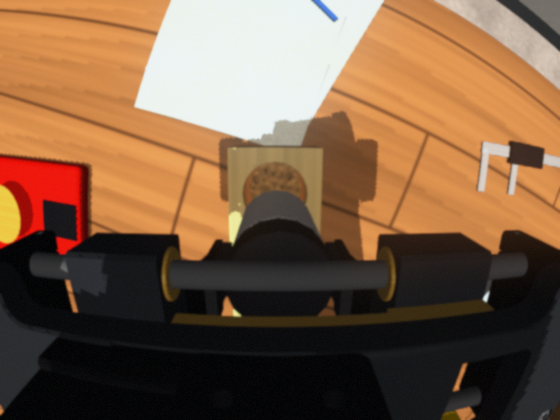

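The held canister (275,230) is lined up above the far hole, whose cork is visible at (275,185). I'll check the cover edges from this view.

```bash
python3 - <<'E'
from h import *
C=np.load("w2.npy"); m=abs(C[...,2]-.054)<.004
e=np.array([.9403,.3403]); n=np.array([-e[1],e[0]]); D=C[m][:,:2]-[.5644,.1658]
a,b=D@e,D@n; k=(abs(b)<.06)&(a>0)&(a<.16); a,b=a[k],b[k]
print(k.sum(),"z",np.median(C[m][k][:,2]),"end",np.percentile(a,[98,99.5,100]))
for lo,hi in [(.095,.105),(.105,.115),(.115,.125),(.125,.135)]:
    q=(a>lo)&(a<hi); print(lo,q.sum(),np.percentile(b[q],[0,.5,99.5,100]) if q.any() else "")
# hand-held canister, above cover
H=C.reshape(-1,3); h=H[(np.hypot(H[:,0]-.644,H[:,1]-.192)<.04)]
for z in (.17,.19,.21,.23,.255):
    q=h[abs(h[:,2]-z)<.008]; 
    if len(q): d=q[:,:2]-[.5644,.1658]; print(z,len(q),"a",(d@e).min(),(d@e).max(),"b",np.percentile(d@n,[1,99]))
tcp=ctrl.get_state()["position"][:2]-np.array([.5644,.1658]); print("tcp",tcp@e,tcp@n)
E
```

```text
3745 z 0.05433424448181623 end [0.13561209 0.13645781 0.13661356]
0.095 314 [-0.04586133 -0.04506753  0.04982739  0.05046016]
0.105 448 [-0.04599178 -0.04579447  0.04999014  0.05018651]
0.115 769 [-0.04572065 -0.04550351  0.04969589  0.05004488]
0.125 944 [-0.04631744 -0.04616985  0.04856554  0.04886782]
0.17 252 a 0.09920123002467564 0.11143080688369424 b [-0.0220081   0.01996638]
0.19 306 a 0.09926578654192243 0.11193684869689399 b [-0.02212468  0.01980855]
0.21 459 a 0.09889175358021408 0.11189099662512092 b [-0.02220171  0.01956052]
0.23 1119 a 0.09040886301842097 0.11171827246714097 b [-0.03517667  0.03077993]
0.255 5384 a 0.06851319277167682 0.11158532088937675 b [-0.02707885  0.02248065]
tcp 0.08383602930787257 -0.003869363192307762
```

>>> move_arm:
  increments: "0.7 4 -10 0 0 0 255;0 0 -25 0 0 0 255;0 0 -25 0 0 0 255;0 0 -20 0 0 0 255;0 0 -10 0 0 0 255;0 0 -5 0 0 0 255;0 0 0 0 0 0 255;0 0 0 0 0 0 255"

```text
time: 5.83
position: [0.6459, 0.1963, 0.1266]
tool_rot: [3.093, 0.549, 0.002]
ft_force: [0.3, 0.2, -1.5]
grip_width: 0.569
grip_force: 19.9
```

>>> move_arm:
  increments: "0 0 -6 0 0 0 255;0 0 -8 0 0 0 255;0 0 -8 0 0 0 255;0 0 -8 0 0 0 255;0 0 -8 0 0 0 255;0 0 -6 0 0 0 255;0 0 -2 0 0 0 255;0 0 0 0 0 0 255"

```text
time: 6.5
position: [0.6447, 0.1964, 0.0785]
tool_rot: [3.093, 0.55, -0.003]
ft_force: [-0.6, -0.2, -1.7]
grip_width: 0.57
grip_force: 19.9
```

>>> move_arm:
  increments: "0 0 -2 0 0 0 255;0 0 -2 0 0 0 255;0 0 -1 0 0 0 255;0 0 -1 0 0 0 255;0 0 -1 0 0 0 255;0 0 -0.5 0 0 0 255;0 0 0 0 0 0 255;0 0 0 0 0 0 255"

```text
time: 7.17
position: [0.6453, 0.1966, 0.0722]
tool_rot: [3.093, 0.55, 0.0]
ft_force: [0.0, -0.2, -1.2]
grip_width: 0.566
grip_force: 19.9
```

>>> move_arm:
  increments: "0 0 -0.5 0 0 0 255;0 0 -0.5 0 0 0 255;0 0 -0.5 0 0 0 255;0 0 -0.5 0 0 0 255;0 0 0 0 0 0 255;0 0 0 0 0 0 255;0 0 0 0 0 0 255;0 0 0 0 0 0 255"

```text
time: 7.83
position: [0.6457, 0.1968, 0.0709]
tool_rot: [-3.093, -0.55, -0.002]
ft_force: [-0.1, -0.6, 4.5]
grip_width: 0.564
grip_force: 19.9
```

Contact with the floor. I'll release and rise.

>>> move_arm:
  increments: "0 0 0 0 0 0 90;0 0 0 0 0 0 60;0 0 0 0 0 0 30;0 0 0 0 0 0 0;0 0 0 0 0 0 0;0 0 5 0 0 0 0;0 0 15 0 0 0 0;0 0 25 0 0 0 0"

```text
time: 8.5
position: [0.6436, 0.1958, 0.1137]
tool_rot: [3.093, 0.55, -0.008]
ft_force: [0.8, -0.5, -0.4]
grip_width: 0.988
grip_force: 0.0
```

>>> move_arm:
  increments: "0 0 30 0 0 0 0;0 0 30 0 0 0 0;0 0 25 0 0 0 0;-8 -20 12 0 0 0 0;-14 -30 0 0 0 0 0;-14 -30 0 0 0 0 0;-17 -30 0 0 0 0 0;-17 -30 0 0 0 0 0"

```text
time: 9.17
position: [0.5747, 0.0557, 0.2136]
tool_rot: [3.092, 0.551, 0.003]
ft_force: [0.1, -0.6, 0.0]
grip_width: 1.001
grip_force: 0.0
```

>>> move_arm:
  increments: "-17 -28 0 0 0 0 0;-17 -28 0 0 0 0 0;-17 -28 0 0 0 0 0;-17 -28 0 0 0 0 0;-17 -24 0 0 0 0 0;-13 -16 0 0 0 0 0;-8 -6 0 0 0 0 0;0 0 0 0 0 0 0"

```text
time: 9.83
position: [0.4683, -0.1029, 0.2132]
tool_rot: [3.092, 0.545, 0.001]
ft_force: [0.1, -0.1, -0.9]
grip_width: 1.001
grip_force: 0.0
```

```bash
python3 - <<'E'
from h import *
s=ctrl.get_state(); print(s["time"],np.round(s["position"],4),np.round(rot(s["tool_rot"])[:,1],3))
p=ctrl.get_image("wrist");C=fcloud(p); print(lid(C,(.467,-.106),.095))
E
```

```text
9.8333 [ 0.4683 -0.1029  0.2132] [ 0.342 -0.94   0.002]
(array([ 0.4679, -0.104 ]), 0.025, np.int64(2314), 0.0942)
```

>>> move_arm:
  increments: "0 -1 -30 0 0 0 0;0 0 -30 0 0 0 0;0 0 -30 0 0 0 0;0 0 -28 0 0 0 0;0 0 -20 0 0 0 0;0 0 -10 0 0 0 0;0 0 -5 0 0 0 0;0 0 0 0 0 0 0"

```text
time: 10.55
position: [0.4697, -0.1011, 0.0588]
tool_rot: [-3.091, -0.553, 0.0]
ft_force: [-0.3, -0.5, 0.1]
grip_width: 0.999
grip_force: 0.0
```

>>> move_arm:
  increments: "0 0 0 0 0 0 100;0 0 0 0 0 0 255;0 0 0 0 0 0 255;0 0 0 0 0 0 255;0 0 0 0 0 0 255;0 0 0 0 0 0 255;0 0 0 0 0 0 255;0 0 0 0 0 0 255"

```text
time: 11.22
position: [0.4694, -0.1027, 0.0593]
tool_rot: [3.092, 0.55, 0.001]
ft_force: [-0.5, 0.1, 1.1]
grip_width: 0.569
grip_force: 20.0
```

>>> move_arm:
  increments: "0 0 8 0 0 0 255;0 0 18 0 0 0 255;0 0 28 0 0 0 255;0 0 30 0 0 0 255;0 0 30 0 0 0 255;0 8 26 0 0 0 255;1 18 14 0 0 0 255;2 28 6 0 0 0 255"

```text
time: 11.88
position: [0.4731, -0.0505, 0.222]
tool_rot: [3.092, 0.542, 0.005]
ft_force: [0.9, 0.1, -2.5]
grip_width: 0.568
grip_force: 20.0
```

>>> move_arm:
  increments: "2 32 0 0 0 0 255;2 32 0 0 0 0 255;2 32 0 0 0 0 255;2 32 0 0 0 0 255;2 28 0 0 0 0 255;1 20 0 0 0 0 255;0 11 0 0 0 0 255;0 0 0 0 0 0 255"

```text
time: 12.55
position: [0.4821, 0.1423, 0.2192]
tool_rot: [-3.09, -0.559, 0.001]
ft_force: [0.8, 0.0, -1.6]
grip_width: 0.566
grip_force: 20.0
```

```bash
python3 - <<'E'
from h import *
s=ctrl.get_state(); print(s["time"],np.round(s["position"],4),np.round(rot(s["tool_rot"])[:,1],3),s["grip_width"])
p=ctrl.get_image("wrist"); save(p,"w3"); C=fcloud(p)
print("far lid",lid(C,(.645,.196),.105),"mid",lid(C,(.564,.166),.105))
e=np.array([.9403,.3403]); n=np.array([-e[1],e[0]])
m=abs(C[...,2]-.054)<.004; D=C[m][:,:2]-[.5644,.1658]; a,b=D@e,D@n
for lo in (-.06,-.04,-.02,.03,.06,.1):
    q=(a>lo)&(a<lo+.015)&(abs(b)<.06); print(lo,q.sum(),np.percentile(b[q],[.5,99.5]) if q.any() else "")
k=abs(b)<.05; print("a range",np.percentile(a[k&(a<.16)],[.5,99.5]))
t=s["position"][:2]; H=C.reshape(-1,3); h=H[(np.hypot(H[:,0]-t[0],H[:,1]-t[1])<.04)]
for z in (.17,.19,.21,.255):
    q=h[abs(h[:,2]-z)<.008]
    if len(q): d=q[:,:2]-[.5644,.1658]; print(z,len(q),"a",(d@e).max(),"b",np.percentile(d@n,[1,99]))
E
```

```text
12.55 [0.4821 0.1423 0.2192] [ 0.35  -0.937 -0.002] 0.5663746201117845
far lid (array([0.6466, 0.1985]), 0.0251, np.int64(1933), 0.1043) mid (array([0.5661, 0.1684]), 0.0251, np.int64(2630), 0.1044)
-0.06 1096 [-0.04583289  0.0494804 ]
-0.04 1294 [-0.04528134  0.04942508]
-0.02 573 [-0.04579944  0.04934314]
0.03 1253 [-0.04601082  0.04876055]
0.06 717 [-0.04604184  0.04919721]
0.1 477 [-0.04612951  0.04917092]
a range [-0.12476772  0.12295966]
0.17 275 a -0.061889892713942546 b [-0.01600629  0.02616305]
0.19 367 a -0.06175814626884006 b [-0.01535726  0.02651291]
0.21 507 a -0.061814972271799794 b [-0.01534643  0.02668086]
0.255 4622 a -0.061731938932360064 b [-0.01892139  0.03066233]
```

View pics/w3.png

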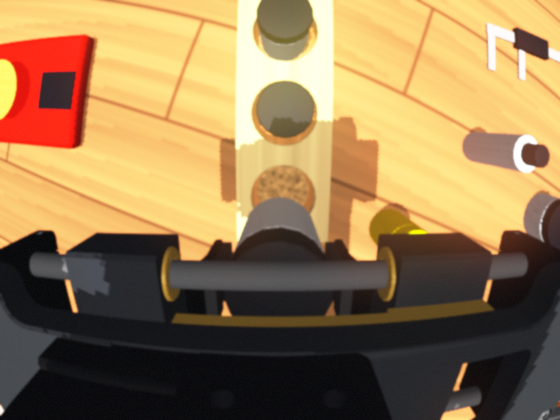

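The far canister is seated (285,15) and the middle one untouched (285,110). The held canister is over the near hole, whose cork shows at (283,190). It needs about 3 mm of correction.

>>> move_arm:
  increments: "3 -3 -10 0 0 0 255;0 0 -25 0 0 0 255;0 0 -25 0 0 0 255;0 0 -20 0 0 0 255;0 0 -10 0 0 0 255;0 0 -5 0 0 0 255;0 0 0 0 0 0 255;0 0 0 0 0 0 255"

```text
time: 13.27
position: [0.4869, 0.1352, 0.1247]
tool_rot: [3.093, 0.549, 0.001]
ft_force: [0.1, 0.3, -1.7]
grip_width: 0.568
grip_force: 20.0
```

>>> move_arm:
  increments: "0 0 -6 0 0 0 255;0 0 -8 0 0 0 255;0 0 -8 0 0 0 255;0 0 -8 0 0 0 255;0 0 -8 0 0 0 255;0 0 -6 0 0 0 255;0 0 -2 0 0 0 255;0 0 0 0 0 0 255"

```text
time: 13.93
position: [0.4856, 0.1355, 0.0772]
tool_rot: [-3.093, -0.55, 0.003]
ft_force: [-0.9, -0.2, -1.9]
grip_width: 0.567
grip_force: 20.0
```

>>> move_arm:
  increments: "0 0 -2 0 0 0 255;0 0 -2 0 0 0 255;0 0 -1 0 0 0 255;0 0 -1 0 0 0 255;0 0 -0.5 0 0 0 255;0 0 -0.5 0 0 0 255;0 0 0 0 0 0 255;0 0 0 0 0 0 255"

```text
time: 14.6
position: [0.4863, 0.1355, 0.0711]
tool_rot: [3.093, 0.55, 0.0]
ft_force: [0.2, 0.5, -1.5]
grip_width: 0.566
grip_force: 20.0
```

>>> move_arm:
  increments: "0 0 -0.5 0 0 0 255;0 0 -0.5 0 0 0 255;0 0 -0.5 0 0 0 255;0 0 0 0 0 0 255;0 0 0 0 0 0 255;0 0 0 0 0 0 255;0 0 0 0 0 0 255;0 0 0 0 0 0 255"

```text
time: 15.27
position: [0.4863, 0.1355, 0.0696]
tool_rot: [3.093, 0.55, 0.0]
ft_force: [0.3, -0.2, -1.9]
grip_width: 0.565
grip_force: 20.0
```

>>> move_arm:
  increments: "0 0 -0.5 0 0 0 255;0 0 -0.5 0 0 0 255;0 0 -0.5 0 0 0 255;0 0 0 0 0 0 255;0 0 0 0 0 0 255;0 0 0 0 0 0 255;0 0 0 0 0 0 255;0 0 0 0 0 0 255"

```text
time: 15.93
position: [0.4868, 0.1357, 0.0693]
tool_rot: [3.092, 0.55, 0.001]
ft_force: [-2.5, -1.4, 6.8]
grip_width: 0.569
grip_force: 20.0
```

Contact with the floor. I'll release, rise and move clear.

>>> move_arm:
  increments: "0 0 0 0 0 0 90;0 0 0 0 0 0 60;0 0 0 0 0 0 30;0 0 0 0 0 0 0;0 0 0 0 0 0 0;0 0 5 0 0 0 0;0 0 15 0 0 0 0;0 0 25 0 0 0 0"

```text
time: 16.6
position: [0.4843, 0.1351, 0.1117]
tool_rot: [-3.092, -0.55, 0.008]
ft_force: [0.4, -0.2, -0.2]
grip_width: 0.988
grip_force: 0.0
```

>>> move_arm:
  increments: "0 0 30 0 0 0 0;0 0 30 0 0 0 0;0 0 25 0 0 0 0;0 -20 12 0 0 0 0;0 -30 0 0 0 0 0;0 -30 0 0 0 0 0;0 -30 0 0 0 0 0;0 -30 0 0 0 0 0"

```text
time: 17.27
position: [0.4861, -0.0056, 0.2107]
tool_rot: [3.092, 0.551, 0.001]
ft_force: [0.9, 0.7, -0.5]
grip_width: 0.998
grip_force: 0.0
```

>>> move_arm:
  increments: "0 -30 0 0 0 0 0;0 -30 0 0 0 0 0;0 -30 0 0 0 0 0;0 -30 0 0 0 0 0;0 -20 0 0 0 0 0;0 -10 0 0 0 0 0;0 0 0 0 0 0 0;0 0 0 0 0 0 0"

```text
time: 17.93
position: [0.4864, -0.1534, 0.2101]
tool_rot: [-3.092, -0.55, -0.0]
ft_force: [-1.3, 0.3, -0.6]
grip_width: 0.998
grip_force: 0.0
```

```bash
python3 - <<'E'
from h import *
s=ctrl.get_state(); print(s["time"],np.round(s["position"],4))
p=ctrl.get_image("top");C=cloud(p);save(p,"t2")
for q in [(.645,.195),(.564,.166),(.484,.137)]: print(lid(C,q,.105,.008))
E
```

```text
17.9333 [ 0.4864 -0.1534  0.2101]
(array([0.6453, 0.1959]), 0.0253, np.int64(474), 0.1018)
(array([0.5641, 0.1656]), 0.0254, np.int64(493), 0.1019)
(array([0.4825, 0.1318]), 0.025, np.int64(506), 0.102)
```

View pics/t2.png

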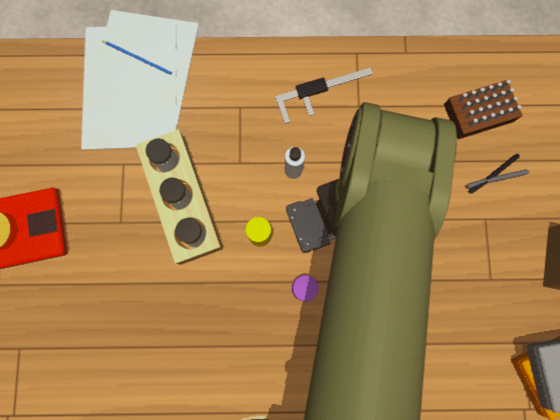

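All three lids stand level in the crate at (159,152), (173,193) and (189,233). They are within about 5 mm of the cell centres and the arm is clear.

```bash
python3 -c "
from bench import ctrl
print(ctrl.close_job())"
```

```text
the job is handed in; nothing more can be done
None
```

The job is handed in: both matching canisters were set down upright on the floors of the two empty cells and released, with the middle one left in place. The final image shows all three seated level, about 18 s into the 54 s limit, but no verdict came back.

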